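# Last off, first on: reverse a row of salvaged parts

### The arm

A 6-joint arm with a two-finger parallel gripper is mounted at the origin on a cart in front of the work surface, level with it; the furniture and walls round the work are solid. World frame = base frame: x ahead of the robot, y to its left, z up, the work surface at z = 0. Lengths are in m, angles in rad, forces in N, time in s.
With the tool pointing down it reaches from about 0.4 to 0.825 m from the base axis. Payload 7 kg.
Tool frame: the origin (TCP) lies between the finger pads; the fingertips stand 11 mm ahead of it and the grasp point (between the pads) lies 8 mm behind it (arm.tips_ahead is the distance from the TCP to the fingertips, in m); z points along the fingers, x is the direction in which the jaws open and shut, and the axes are right-handed (so a half turn about z gives the same grasp; the last joint's range is limited). The gripper opens to 88 mm and grips with 3 to 60 N. Pads are 19 mm wide; open, the fingers measure 130 mm over their backs; the gripper's body (78 mm by 193 mm) begins 47 mm behind the grasp point.
Start: joints at [1.402, 0.359, 0.012, 0, -1.224, -0.288], TCP at [0.298, 0.606, 0.238] pointing down, gripper open.
Joint ranges: [-3.07, 3.07], [-1.43, 2.12], [-1.02, 1.25], [-3.03, 1.67], [-3.05, -0], [-3.03, 3.03]. Speed limits (rad/s): [2.39, 2.39, 3.01, 3.14, 3.14, 3.14].

### API

Orientations are given as [roll, pitch, yaw] about the fixed x, y, z axes, in that order (R = Rz(yaw) Ry(pitch) Rx(roll)).
In Python, from station import arm, optics, finder gives the robot as it stands. The module is installed in compiled form; this text tells all that it offers.
- The arm moves only by the tool apply_moves, never from a script. Its argument "increments" is one flat list of numbers, 6 for each row, row after row: the shift along the world's x, y, z in m, then the turn, a rotation vector about the world's x, y, z in rad. In form: [tx, ty, tz, rx, ry, rz, tx, ty, tz, rx, ry, rz, ...]. A call has 1 to 20 rows; each row shifts and turns the pose as measured when the row begins; what a row does not reach is not made up. A row lasts 1/12 s, in which the tool goes at most 41.7 mm and 7.16 degrees, less where a joint would pass 70% of its speed; a pose out of reach is approached as far as the arm can. A call with a gripper value outside its range is refused whole. "hand" is the closure, from 0 (fully open) to 1 (shut), set as the call begins (left out, the last holds). The fingers move at their own pace and stop on an object; "force" is the grip in N (left out, the last holds). Time passes only in rows, so rows that do not move let the fingers close. It gives the time, the measured TCP pose, the force and the opening at its end, in the units of the state.
- arm.get_state(): the state, without advancing time (a new reading comes with each control period).
- optics.grab_frame(name): name is "scene" or "top"; returns the picture (384x512x3 uint8, red, green, blue); there is no depth.
- optics.camera_model(name): a dict with "fx", "fy", "cx", "cy" (pixels), "world_to_cam" (4x4, takes a point from world to camera coordinates). Camera axes: x right, y up, looking along -z (the intrinsics and any distortion apply to the point x, -y, -z); pixel columns grow to the right and rows downward; lengths in m; the calibration is good to about 2 mm. A picture is of the moment at which its call begins. camera_model takes no time and is no camera call.
- arm.job_done(): hands the job in, once; it reports no verdict.
Trained networks look in the newest picture that a camera, given by its name, has taken for a name from the list of things; names that differ only in an ending like _2 or _b are one class to them, and where a whole thing is asked for, a point or a joint stands for the part that bears it (a point fixed in the world has none). Each returns a list of dicts, best first, with "conf" (0 to 1); they miss things now and then, are a little off and sometimes report something else, mostly with a low value. They report only what shows in the picture. A call takes as long as a camera call. They do not tell look-alikes from the thing itself.
- finder.find_in(camera, name): "box" ([left, top, right, bottom] in pixels, round what is visible of it).
- finder.landmark_of(camera, name): "point" ([column, row] in pixels: a listed point, or the origin of a listed thing).
The state is a dict: "t": time; "q": joint angles; "qd": joint speeds; "joint_efforts": joint torques, N m; "eef_pos": TCP position; "ee_rot": TCP orientation; "force": force on the tool from outside, world axes, zero at the start; "moment": the same for the moment, N m; "width": finger opening in m.
Only numpy, scipy, OpenCV 4.12 (cv2) and the standard library are available. Lean on these libraries where they do the work, as an engineer would, in place of code of your own. Each camera call takes 0.05 s, during which the arm holds its last target. There are 200 camera calls.

### The job

The four parts taken off a unit stand in the nests of the plywood strip-down rack in the order they came off, the first one next to that rack's brass post. Move them to the four bays of the aluminium refit rack in the reverse order, so that the last one off stands next to the refit rack's brass post and the first one off stands farthest from it. Set each part down flat and upright as it stood, one to a bay in the middle of the bay, and let go of them all.

Things in the scene. Friction and masses are not known exactly. Their poses are not given: they have to be found in the camera images.
- capacitor_center (a point): Capacitor: upright blue cylinder, 25 mm in diameter, 44 mm high. The point is its centre, 22 mm above its underside; z is up. Stands in its nest, underside 23 mm above the table.
- relay_center (a point): Relay: upright clear box on a black foot, coil visible inside, 28 mm (x) by 21 mm (y), 36 mm high. The point is its centre, 18 mm above its underside; z is up. Stands in its nest, underside 23 mm above the table, its x along the rack's x within 0.05 rad.
- heatsink_part_center (a point): Heat sink: black block with upright fins, 25 mm (x, along the fins) by 42 mm (y, across the fins), 20 mm high. The point is its centre, 10 mm above its underside; z is up, fins upward. Lies in its nest, underside 23 mm above the table, its x along the rack's x within 0.05 rad; it can be gripped across the fin ends (along x).
- battery_center (a point): Battery: black box with a tan end and two round terminals at the other end, lying flat, 49 mm (x) by 27 mm (y), 18 mm high. The point is its centre, 9 mm above its underside; z is up. Lies in its nest, underside 23 mm above the table, its x along the rack's x within 0.05 rad.
- nest_capacitor: Fixed flat grey plastic nest plate, 62 mm (x) by 54 mm (y), 3 mm thick, origin at the centre of its underside, on the strip-down rack and square with it (same axes). Holds the capacitor at the start, in a 3 mm high ring of short bars. It stays where it is; all four nests are shuffled along the rack from start to start, and this one's place tells where its part stood.
- nest_relay: Fixed flat grey plastic nest plate, 62 mm (x) by 54 mm (y), 3 mm thick, origin at the centre of its underside, on the strip-down rack and square with it (same axes). Holds the relay at the start, in a 3 mm high rectangular frame. It stays where it is; all four nests are shuffled along the rack from start to start, and this one's place tells where its part stood.
- nest_heatsink_part: Fixed flat grey plastic nest plate, 62 mm (x) by 54 mm (y), 3 mm thick, origin at the centre of its underside, on the strip-down rack and square with it (same axes). Holds the heat sink at the start, between two 3 mm high rails along x on its y sides. It stays where it is; all four nests are shuffled along the rack from start to start, and this one's place tells where its part stood.
- nest_battery: Fixed flat grey plastic nest plate, 62 mm (x) by 54 mm (y), 3 mm thick, origin at the centre of its underside, on the strip-down rack and square with it (same axes). Holds the battery at the start, between two 3 mm high rails along x on its y sides. It stays where it is; all four nests are shuffled along the rack from start to start, and this one's place tells where its part stood.
- strip_rack: Strip-down rack: fixed plywood board with nests and parts. Origin at table height under mid-row, z up; y along the row to the FIRST end, marked by a brass post (15 mm wide, 26 mm high) at y +133 mm. Board 90 mm (x), y -128 to +145, top 20 mm up, on feet. Left or right of the other rack, yaw up to 0.3 rad. Nest centres at x 0, y +90, +30, -30, -90 mm (first off to last off).
- refit_rack: Refit rack: fixed pale aluminium board, 4 empty dark-padded bays. Origin at table height under mid-row, z up; y along the row to the FIRST end, marked by a brass post (15 mm wide, 26 mm high) at y +133 mm. Board 90 mm (x), y -128 to +145, top 20 mm up, on feet. Left or right of the other rack, yaw up to 0.3 rad. Bay centres x 0, y +90, +30, -30, -90; 56 mm between ridges (5.5 mm high).
Mind the look-alikes: they are no part of the job. Leave any green or purple look-alike of the part that bears capacitor_center alone.

How it is judged:
By the outcome, as a careful person would: the job done as asked, in the order asked, and still so for the second after the job is handed in, with the robot touching nothing.
It also fails if it takes over 112 s, if anything falls off the work surface, if the arm or the gripper's body presses on something with over 40 N, if the wrist force passes 120 N, or if a joint passes its speed limit or range.

## Working session

There is one attempt and no reset: what is moved stays moved. The work goes in short steps, Python scripts to look and compute and a tool call to move; the robot and the scene stay as the last step left them, time stands still between calls to the robot, and variables do not carry over. Pictures are saved under pics/ and viewed, about 12 in all and at most 16, crops included, and the job is handed in when it is done.

Besides the shell and the picture viewer there is one more tool, called after "Call:" by a JSON object that holds its "fn" and its "kwargs", one argument or row to a line. apply_moves: Moves the arm, as the interface text tells. Its arguments: {"type":"object","properties":{"increments":{"type":"array"},"hand":{"type":"number"},"force":{"type":"number"}},"required":["increments"]}

```bash
mkdir -p pics; ls
cat > h.py <<'E'
import numpy as np, cv2
from station import arm, optics, finder
from scipy.optimize import least_squares
def proj(m,P):
    P=np.atleast_2d(P); W=np.array(m["world_to_cam"]); c=P@W[:3,:3].T+W[:3,3]
    return np.c_[m["fx"]*c[:,0]/-c[:,2]+m["cx"], m["fy"]*-c[:,1]/-c[:,2]+m["cy"]]
def ray(m,p):
    W=np.array(m["world_to_cam"]);R=W[:3,:3];o=-R.T@W[:3,3]
    d=R.T@np.array([(p[0]-m["cx"])/m["fx"],-(p[1]-m["cy"])/m["fy"],-1]); return o,d/np.linalg.norm(d)
def atz(m,p,z):
    o,d=ray(m,p); return o+d*(z-o[2])/d[2]
def tri(r):
    A=sum(np.eye(3)-np.outer(d,d) for o,d in r); b=sum((np.eye(3)-np.outer(d,d))@o for o,d in r); return np.linalg.solve(A,b)
E
python3 - <<'E'
from h import *
names="capacitor_center relay_center heatsink_part_center battery_center nest_capacitor nest_relay nest_heatsink_part nest_battery strip_rack refit_rack".split()
s=arm.get_state();print(s['t'],s['eef_pos'],s['ee_rot'],s['width'])
M={}
for c in("scene","top"):
    im=optics.grab_frame(c);cv2.imwrite(f"pics/{c}0.png",cv2.resize(im[:,:,::-1],(800,600)))
    m=M[c]=optics.camera_model(c);print(c,{k:v for k,v in m.items() if k!="world_to_cam"}, ray(m,(m["cx"],m["cy"])))
for n in names:
    L={c:finder.landmark_of(c,n) for c in M}
    for c in M: print(n,c,[(np.round(d['point'],1).tolist(),round(d['conf'],2)) for d in L[c][:4]])
    if L['scene'] and L['top']: print('   tri',tri([ray(M[c],L[c][0]['point']) for c in M]).round(4))
E
```

```text
pics
0.0 [0.29753659 0.60534623 0.23661822] [-3.14145310e+00 -1.66567265e-03 -2.02767452e+00] 0.08772944926357162
scene {'fx': 432.75332841759905, 'fy': 432.75332841759905, 'cx': 251.6296202083601, 'cy': 193.67718116923578} (array([0.08581544, 0.6207918 , 0.86407419]), array([ 0.35695075, -0.57978344, -0.73241881]))
top {'fx': 377.50346753574905, 'fy': 377.50346753574905, 'cx': 260.19097400753856, 'cy': 191.96516537932223} (array([ 0.26297976, -0.01011057,  1.24715898]), array([ 0.18093803,  0.01912145, -0.9833086 ]))
capacitor_center scene [([172.2, 227.0], 0.6), ([197.4, 262.0], 0.56)]
capacitor_center top [([215.6, 160.3], 0.64), ([197.1, 199.9], 0.55), ([196.2, 237.6], 0.42)]
   tri [0.5954 0.1615 0.0289]
relay_center scene [([154.0, 302.2], 0.74), ([179.5, 288.8], 0.59)]
relay_center top [([163.4, 190.2], 0.53)]
   tri [0.499  0.3365 0.0192]
heatsink_part_center scene [([178.3, 285.0], 0.52)]
heatsink_part_center top [([178.4, 192.1], 0.5)]
   tri [0.4843 0.2808 0.0289]
battery_center scene [([217.5, 253.7], 0.61)]
battery_center top [([216.4, 202.2], 0.55)]
   tri [0.4577 0.1591 0.0202]
nest_capacitor scene [([202.3, 269.5], 0.57), ([196.1, 263.7], 0.37)]
nest_capacitor top [([200.8, 201.2], 0.68)]
   tri [0.4624 0.2117 0.0164]
nest_relay scene []
nest_relay top [([164.9, 191.5], 0.68), ([195.5, 201.9], 0.35)]
nest_heatsink_part scene [([179.6, 288.6], 0.67)]
nest_heatsink_part top [([181.8, 200.3], 0.51)]
   tri [0.4701 0.2773 0.0158]
nest_battery scene [([220.2, 255.7], 0.64), ([188.2, 285.1], 0.52)]
nest_battery top [([213.5, 201.2], 0.72)]
   tri [0.4536 0.1652 0.026 ]
strip_rack scene [([189.7, 282.8], 0.82)]
strip_rack top [([188.0, 196.8], 0.95)]
   tri [0.4735 0.2537 0.0095]
refit_rack scene [([219.3, 254.0], 0.41)]
refit_rack top [([339.3, 189.5], 0.89), ([162.4, 190.2], 0.73)]
   tri [ 0.7329 -0.3494 -0.8043]
```

View pics/top0.png

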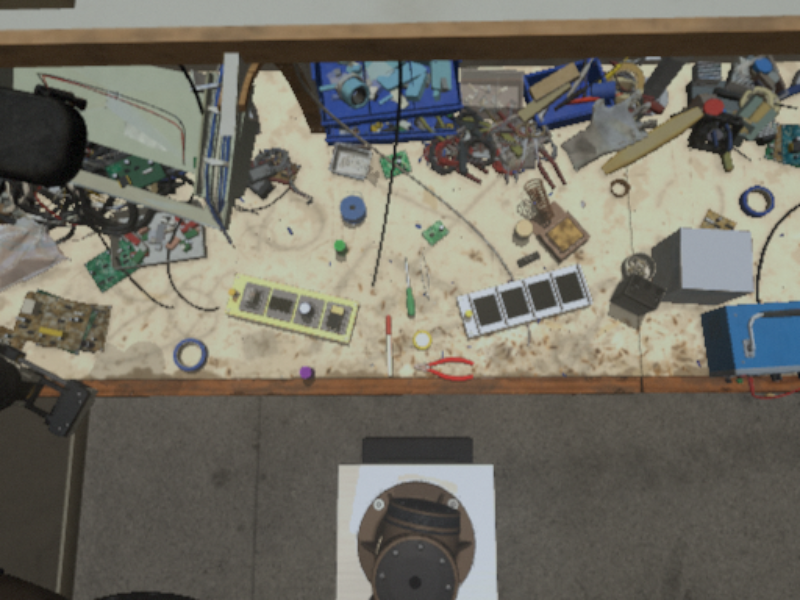

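View pics/scene0.png

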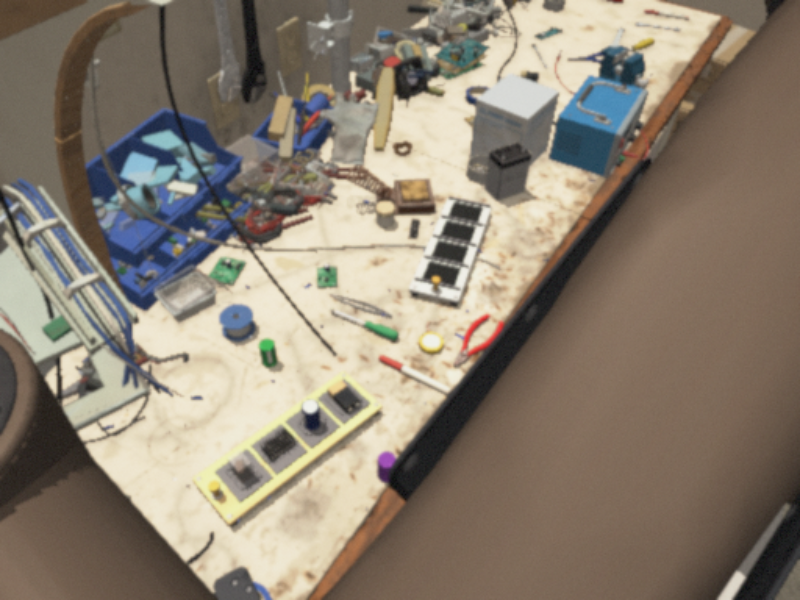

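The strip rack is on the left with its post at its left (+y) end. From the post the order is relay, heat sink, capacitor (blue, scene 311,413), battery. The refit rack is on the right, also with its post at the left end (top 467,312). The look-alikes are a green cylinder (scene 268,352; top 340,247) and a purple one (scene 387,466; top 307,373). The blue one in the ring nest is the one I want. Next I'll fit the rack poses.

```bash
cat > fit.py <<'E'
from h import *
M={c:optics.camera_model(c) for c in("scene","top")}
def world(pose,P):
    x,y,th=pose;P=np.atleast_2d(P).astype(float);c,s=np.cos(th),np.sin(th)
    return np.c_[x+c*P[:,0]-s*P[:,1],y+s*P[:,0]+c*P[:,1],P[:,2]]
def crop(im,x0,y0,w,h,k): return cv2.resize(im[y0:y0+h,x0:x0+w],None,fx=k,fy=k,interpolation=cv2.INTER_CUBIC)
def draw(cv,c,pose,off,k,col):
    B=[[-.045,-.128],[.045,-.128],[.045,.145],[-.045,.145]]
    f=lambda P:((proj(M[c],world(pose,P))-off+.5)*k-.5)
    cv2.polylines(cv,[(f([b+[.02] for b in B])*8).round().astype(int)],True,col,1,shift=3)
    for y in(.09,.03,-.03,-.09):
        p=f([[0,y,.023]])[0];cv2.circle(cv,tuple(p.round().astype(int)),2,col,-1)
E
python3 - <<'E'
from fit import *
T=optics.grab_frame("top");S=optics.grab_frame("scene")
def show(c,im,box,k,pose):
    q=crop(np.ascontiguousarray(im[:,:,::-1]),*box,k)
    if pose is not None:draw(q,c,pose,np.array(box[:2]),k,(0,0,255))
    return q
strip=(.4735,.2537,-.228)
# refit guess from top picks of post/ends
m=M['top'];a=atz(m,(467/1.5625,312/1.5625),.046);p=atz(m,(588/1.5625,287/1.5625),.02);print(a,p)
d=(a-p)[:2];th=np.arctan2(-d[0],d[1]);o=a[:2]-.133*np.array([-np.sin(th),np.cos(th)]);refit=(*o,th);print(refit)
A=show('top',T,(140,170,100,55),8,strip);B=show('top',T,(288,162,100,60),8,refit)
cv2.imwrite('pics/t1.png',np.vstack([A,B])[:920][:, :800][:600] if 0 else cv2.resize(np.vstack([A,B]),(522,600)) if 0 else A);cv2.imwrite('pics/t2.png',B)
C=show('scene',S,(118,232,132,108),6,strip);D=show('scene',S,(255,118,70,80),7,refit)
cv2.imwrite('pics/s1.png',C[:600]);cv2.imwrite('pics/s2.png',D)
E
```

```text
[ 0.457538   -0.11107721  0.046     ] [ 0.51277556 -0.36947449  0.02      ]
(np.float64(0.4853412260281087), np.float64(-0.24113865576532784), np.float64(0.2106001005015613))
```

View pics/t1.png

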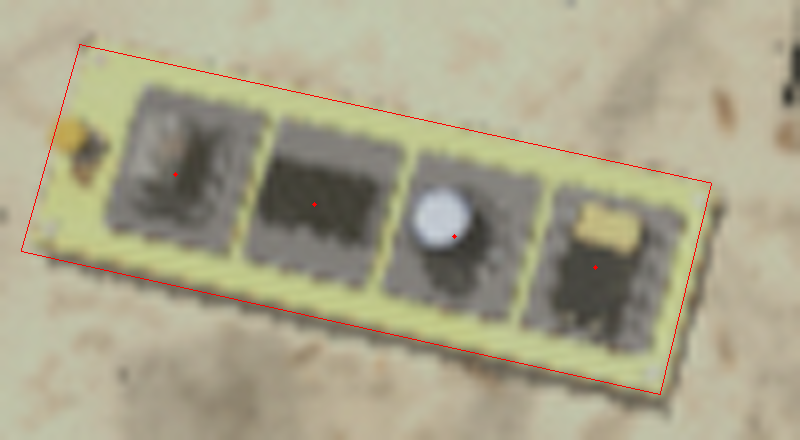

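View pics/t2.png

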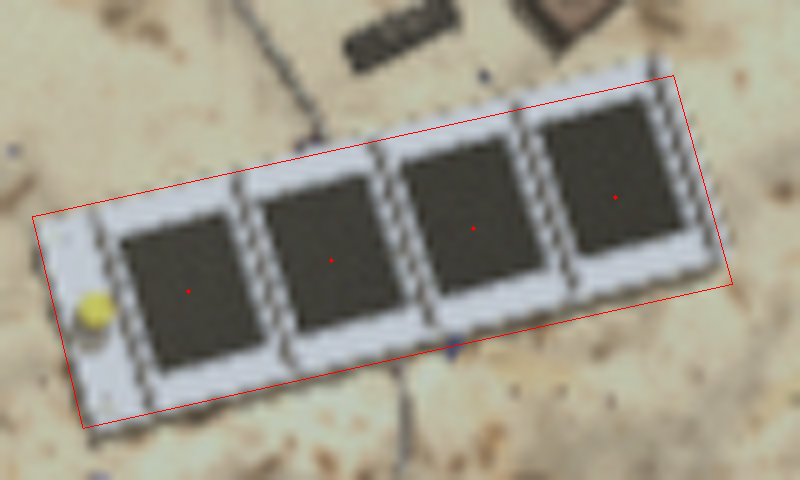

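View pics/s1.png

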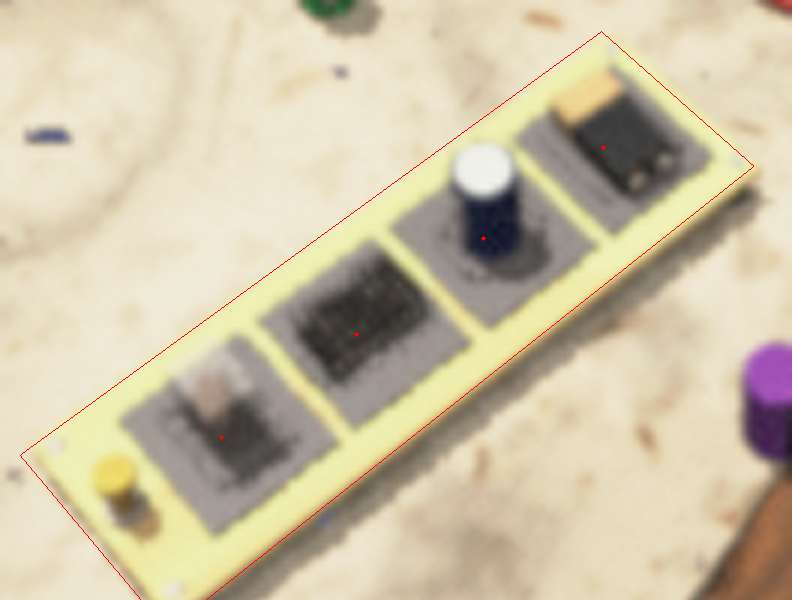

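View pics/s2.png

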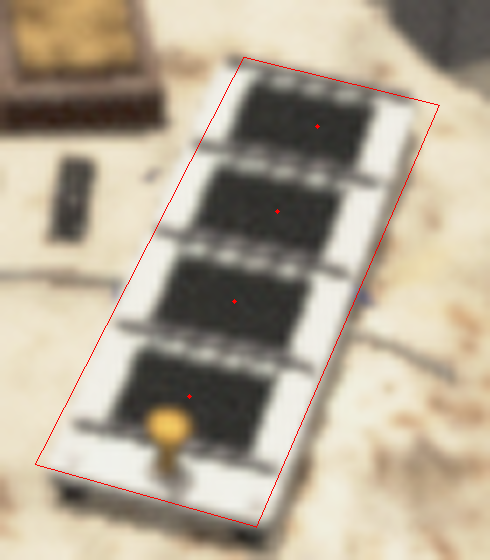

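The crops show all four nests with the expected parts, and four dark bay pads. I'll fit both racks from the plate and pad centres I picked, including their height as a check, and then the parts.

```bash
cat > f2.py <<'E'
from fit import *
boxes=dict(t1=('top',140,170,8),t2=('top',288,162,8),s1=('scene',118,232,6),s2=('scene',255,118,7))
def full(b,p):
    c,x,y,k=boxes[b];p=np.array(p,float);return (p+.5)/k-.5+[x,y]
Y=[.09,.03,-.03,-.09]
data=dict(strip=dict(t1=[(188,171),(327,203),(464,234),(604,269)],s1=[(230.5,431),(365,332),(492,237),(612,147)]),
 refit=dict(t2=[(194,293),(334.5,255),(473,216),(612,177)],s2=[(195.5,399.5),(232,303.5),(268,209),(301,126)]))
def fitrack(n,views,z=None):
    def f(v):
        return np.concatenate([(proj(M[boxes[b][0]],world(v[:3],[[0,y,v[3] if z is None else z] for y in Y]))-full(b,data[n][b])).ravel() for b in views])
    x0={'strip':[.47,.25,-.23,.02],'refit':[.49,-.24,.25,.02]}[n]
    return least_squares(f,x0 if z is None else x0[:3])
E
python3 - <<'E'
from f2 import *
for n in data:
    r=fitrack(n,list(data[n]));print(n,'both',r.x.round(4),'res px',r.fun.round(1))
    for b in data[n]: r=fitrack(n,[b],.023 if n=='strip' else .021);print('  ',b,r.x.round(4))
# parts: top & scene picks (crop px) 
P=dict(cap_top=((441,217),(484,170)))
print('cap top',tri([ray(M['top'],full('t1',(441,217))),ray(M['scene'],full('s1',(484,170)))]).round(4))
names=dict(relay='relay_center',hs='heatsink_part_center',cap='capacitor_center',bat='battery_center')
from collections import defaultdict
D=defaultdict(list)
for i in range(4):
    for c in M: optics.grab_frame(c)
    for n in names.values():
        for c in M:
            for d in finder.landmark_of(c,n)[:1]: D[n,c].append(d['point'])
for n in names.values():
    t=np.median(D[n,'top'],0);s=np.median(D[n,'scene'],0);print(n,t.round(1),s.round(1),len(D[n,'top']),len(D[n,'scene']),tri([ray(M['top'],t),ray(M['scene'],s)]).round(4))
E
```

```text
strip both [ 0.4737  0.2495 -0.2388  0.0189] res px [ 0.   0.2 -0.   0.2  0.2  0.4  0.3  0.1 -0.3  0.1 -0.2 -0.2 -0.1 -0.1
 -0.2  0. ]
   t1 [ 0.4738  0.2491 -0.2407]
   s1 [ 0.4714  0.2511 -0.2374]
refit both [ 0.4891 -0.2429  0.2642  0.0195] res px [ 0.1  0.2 -0.   0.1  0.1  0.2  0.1  0.2 -0.2 -0.  -0.1 -0.2 -0.2  0.2
 -0.2 -0.2]
   t2 [ 0.4894 -0.2424  0.2643]
   s2 [ 0.4879 -0.2415  0.2639]
cap top [0.4662 0.2214 0.0654]
relay_center [163.2 188.4] [156.4 301. ] 3 3 [0.5    0.3341 0.0224]
heatsink_part_center [178.2 192.5] [178.2 282.2] 4 4 [0.4824 0.2794 0.0393]
capacitor_center [215.3 181.2] [245.9 299.9] 4 4 [ 0.4654  0.1667 -0.1064]
battery_center [216.2 203.4] [220.  253.6] 4 4 [0.4518 0.1587 0.0253]
```

Both racks fit consistently: residuals are ≤0.4 px and the heights come out at 19 to 20 mm against 20 to 23 mm. The capacitor top triangulates to z = 65 mm at its nest centre (67 mm expected). First move: above the relay, with the jaws along the rack's x.

Call:
{"fn": "apply_moves", "kwargs": {
  "increments": [0.018,-0.0244,-0.005,0,0,-0.123,0.018,-0.0244,-0.005,0,0,-0.123,0.018,-0.0244,-0.005,0,0,-0.123,0.018,-0.0244,-0.005,0,0,-0.123,0.018,-0.0244,-0.005,0,0,-0.123,0.018,-0.0244,-0.005,0,0,-0.123,0.018,-0.0244,-0.005,0,0,-0.123,0.018,-0.0244,-0.005,0,0,-0.123,0.018,-0.0244,-0.005,0,0,-0.123,0.018,-0.0244,-0.005,0,0,-0.123,0.018,-0.0244,-0.005,0,0,-0.123,0,0,0,0,0,0,0,0,0,0,0,0],
  "hand": 0.3
}}

```text
t: 4.28
eef_pos: [0.5015, 0.3257, 0.1808]
ee_rot: [3.141, 0.004, 2.87]
force: [0.8, 0.6, 0.1]
width: 0.0616
```

```bash
cat > go.py <<'E'
from f2 import *
import sys
ST=(.4733,.2497,-.239);RF=(.4888,-.2425,.264)
def to(rack,y,x=0):
    s=arm.get_state();p=np.array(s['eef_pos']);t=world(ST if rack=='s' else RF,[[x,y,0]])[0]
    yaw=(ST if rack=='s' else RF)[2]-np.pi
    e=(yaw-s['ee_rot'][2]+np.pi)%(2*np.pi)-np.pi
    print('t',round(s['t'],2),'pos',p.round(4),'rot',np.round(s['ee_rot'],4),'w',round(s['width'],4),'F',np.round(s['force'],1));print('dxy',(t-p)[:2].round(4),'dyaw',round(e,4))
if len(sys.argv)>2: to(sys.argv[1],float(sys.argv[2]))
E
python3 go.py s .09
python3 - <<'E'
from f2 import *
# black cord height: candidate points vs scene polyline
L=np.array([(165,10),(180,110),(215,215),(250,270),(335,355)])/1.5625
for t in [(373,285),(378,250),(385,190),(393,130)]:
    for z in (0,.05,.1,.2,.3,.5):
        q=proj(M['scene'],atz(M['top'],np.array(t)/1.5625,z))[0]
        d=min(np.linalg.norm(q-(a+(b-a)*u)) for a,b in zip(L,L[1:]) for u in np.linspace(0,1,50))
        print(t,z,atz(M['top'],np.array(t)/1.5625,z).round(3),d.round(1))
E
```

```text
t 4.28 pos [0.5015 0.3257 0.1808] rot [3.1407 0.0038 2.8702] w 0.0616 F [0.8 0.6 0.1]
dxy [-0.0069  0.0114] dyaw 0.0324
(373, 285) 0 [0.526 0.087 0.   ] 0.5
(373, 285) 0.05 [0.516 0.083 0.05 ] 10.7
(373, 285) 0.1 [0.505 0.079 0.1  ] 22.4
(373, 285) 0.2 [0.484 0.071 0.2  ] 48.5
(373, 285) 0.3 [0.463 0.063 0.3  ] 79.3
(373, 285) 0.5 [0.421 0.048 0.5  ] 148.1
(378, 250) 0 [0.604 0.076 0.   ] 4.6
(378, 250) 0.05 [0.59  0.072 0.05 ] 6.0
(378, 250) 0.1 [0.577 0.069 0.1  ] 17.4
(378, 250) 0.2 [0.549 0.062 0.2  ] 42.9
(378, 250) 0.3 [0.522 0.055 0.3  ] 72.8
(378, 250) 0.5 [0.467 0.041 0.5  ] 130.8
(385, 190) 0 [0.742 0.061 0.   ] 12.8
(385, 190) 0.05 [0.723 0.058 0.05 ] 2.7
(385, 190) 0.1 [0.704 0.055 0.1  ] 7.1
(385, 190) 0.2 [0.665 0.049 0.2  ] 28.2
(385, 190) 0.3 [0.627 0.044 0.3  ] 51.0
(385, 190) 0.5 [0.55  0.032 0.5  ] 97.9
(393, 130) 0 [0.885 0.043 0.   ] 26.7
(393, 130) 0.05 [0.86 0.04 0.05] 18.3
(393, 130) 0.1 [0.835 0.038 0.1  ] 9.3
(393, 130) 0.2 [0.786 0.034 0.2  ] 6.6
(393, 130) 0.3 [0.736 0.03  0.3  ] 25.2
(393, 130) 0.5 [0.636 0.021 0.5  ] 67.1
```

The cord meets the table at (0.53, 0.09) and stays low there, so the transit is clear. I'll correct, then descend over the relay.

Call:
{"fn": "apply_moves", "kwargs": {
  "increments": [-0.004,0.006,-0.02,0,0,0.017,-0.003,0.005,-0.02,0,0,0.016,0,0,-0.02,0,0,0,0,0,-0.02,0,0,0,0,0,0,0,0,0,0,0,0,0,0,0]
}}

```text
t: 4.78
eef_pos: [0.4947, 0.3403, 0.1013]
ee_rot: [3.135, 0.007, 2.912]
force: [0.1, 1.2, 0.4]
width: 0.0612
```

```bash
python3 go.py s .09
python3 - <<'E'
from f2 import *
for c,b in(('top',(140,165,100,60)),('scene',(118,232,132,100))):
    im=optics.grab_frame(c);cv2.imwrite(f'pics/{c}_r.png',crop(im[:,:,::-1],*b,6))
E
```

```text
t 4.78 pos [0.4947 0.3403 0.1013] rot [3.1351 0.0073 2.9121] w 0.0612 F [0.1 1.2 0.4]
dxy [-0.0001 -0.0032] dyaw -0.0095
```

View pics/scene_r.png

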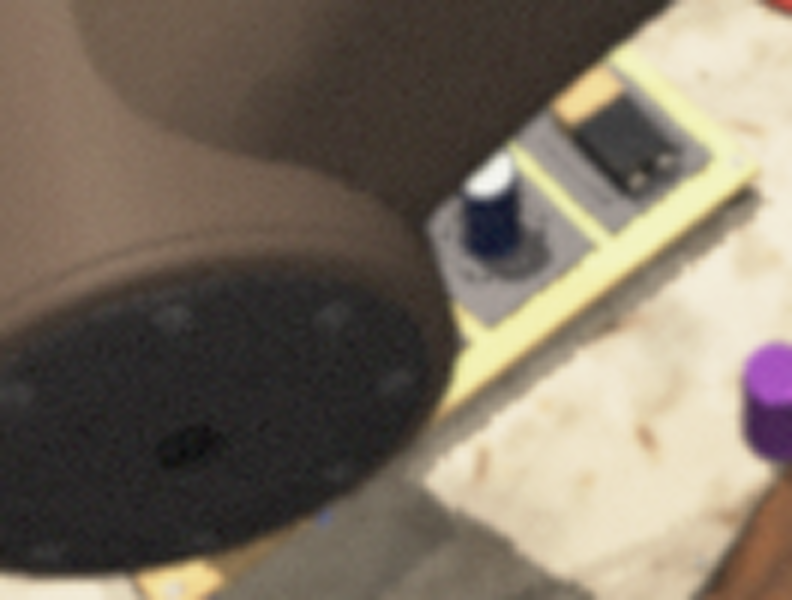

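The wrist hides the near nests in the scene view, so I'll descend on the measured pose and watch the forces.

```bash
python3 - <<'E'
s=open('go.py').read()
s=s.replace("'dyaw',round(e,4))","'rotvec',(Rotation.from_euler('xyz',[np.pi,0,yaw])*Rotation.from_euler('xyz',s['ee_rot']).inv()).as_rotvec().round(4))").replace("import sys","import sys\nfrom scipy.spatial.transform import Rotation")
open('go.py','w').write(s)
E
python3 go.py s .09
```

```text
t 4.88 pos [0.4949 0.3403 0.1019] rot [3.1342 0.0074 2.9114] w 0.0613 F [-0.2 -0.5  0. ]
dxy [-0.0003 -0.0032] rotvec [-0.0055  0.009  -0.0088]
```

Call:
{"fn": "apply_moves", "kwargs": {
  "increments": [0,-0.0032,0,-0.0055,0.009,-0.0088,0,0,-0.015,0,0,0,0,0,-0.015,0,0,0,0,0,-0.015,0,0,0,0,0,-0.01,0,0,0,0,0,-0.005,0,0,0,0,0,0,0,0,0]
}}

```text
t: 5.47
eef_pos: [0.4989, 0.3413, 0.0496]
ee_rot: [3.13, 0.006, 2.903]
force: [0.3, -0.5, -0.1]
width: 0.0612
```

```bash
python3 go.py s .09
```

```text
t 5.47 pos [0.4989 0.3413 0.0496] rot [3.1301 0.0055 2.9029] w 0.0612 F [ 0.3 -0.5 -0.1]
dxy [-0.0043 -0.0042] rotvec [-0.0099  0.0081 -0.0003]
```

Call:
{"fn": "apply_moves", "kwargs": {
  "increments": [-0.004,-0.004,-0.005,-0.009,0.007,0,0,0,0,0,0,0]
}}

```text
t: 5.63
eef_pos: [0.4952, 0.3374, 0.0455]
ee_rot: [3.14, 0.001, 2.903]
force: [-0.6, -0.5, -0.8]
width: 0.0615
```

```bash
python3 go.py s .09;python3 go.py s .09
```

```text
t 5.63 pos [0.4952 0.3374 0.0455] rot [3.1403e+00 1.1000e-03 2.9028e+00] w 0.0615 F [-0.6 -0.5 -0.8]
dxy [-0.0006 -0.0003] rotvec [-0.001   0.0013 -0.0002]
t 5.63 pos [0.4952 0.3374 0.0455] rot [3.1403e+00 1.1000e-03 2.9028e+00] w 0.0615 F [-0.6 -0.5 -0.8]
dxy [-0.0006 -0.0003] rotvec [-0.001   0.0013 -0.0002]
```

Call:
{"fn": "apply_moves", "kwargs": {
  "increments": [-0.0006,0,-0.005,0,0,0,0,0,0,0,0,0]
}}

```text
t: 5.8
eef_pos: [0.495, 0.3378, 0.0412]
ee_rot: [3.139, 0.002, 2.903]
force: [0.1, -0.1, 0.1]
width: 0.0611
```

Call:
{"fn": "apply_moves", "kwargs": {
  "increments": [0,0,0,0,0,0,0,0,0,0,0,0,0,0,0,0,0,0,0,0,0,0,0,0,0,0,0,0,0,0,0,0,0,0,0,0,0,0,0,0,0,0,0,0,0,0,0,0],
  "hand": 1,
  "force": 15
}}

```text
t: 6.47
eef_pos: [0.4954, 0.3384, 0.0424]
ee_rot: [3.137, 0.003, 2.903]
force: [-0.4, -1.2, -1.0]
width: 0.0281
```

```bash
python3 go.py s .09
```

```text
t 6.47 pos [0.4954 0.3384 0.0424] rot [3.1374e+00 2.7000e-03 2.9033e+00] w 0.0281 F [-0.4 -1.2 -1. ]
dxy [-0.0008 -0.0013] rotvec [-0.0034  0.0036 -0.0007]
```

Gripped at 28.1 mm wide, which matches the relay. Lift.

Call:
{"fn": "apply_moves", "kwargs": {
  "increments": [0,0,0.01,0,0,0,0,0,0.02,0,0,0,0,0,0.03,0,0,0,0,0,0.03,0,0,0,0,0,0.03,0,0,0,0,0,0,0,0,0]
}}

```text
t: 6.97
eef_pos: [0.4938, 0.3359, 0.1682]
ee_rot: [-3.14, 0.001, 2.903]
force: [1.2, 0.6, 0.3]
width: 0.0284
```

```bash
python3 go.py r -.09
python3 - <<'E'
from f2 import *
for i,y in enumerate(Y): print(y, world((.4733,.2497,-.239),[[0,y,0]])[0].round(4),world((.4888,-.2425,.264),[[0,y,0]])[0].round(4))
E
```

```text
t 6.97 pos [0.4938 0.3359 0.1682] rot [-3.1396e+00  8.0000e-04  2.9033e+00] w 0.0284 F [1.2 0.6 0.3]
dxy [ 0.0185 -0.6653] rotvec [0.002  0.0008 0.5023]
0.09 [0.4946 0.3371 0.    ] [ 0.4653 -0.1556  0.    ]
0.03 [0.4804 0.2788 0.    ] [ 0.481  -0.2135  0.    ]
-0.03 [0.4662 0.2206 0.    ] [ 0.4966 -0.2715  0.    ]
-0.09 [0.452  0.1623 0.    ] [ 0.5123 -0.3294  0.    ]
```

Call:
{"fn": "apply_moves", "kwargs": {
  "increments": [0,-0.02,0,0,0,0.028,0,-0.035,0,0,0,0.028,0,-0.035,0,0,0,0.028,0,-0.035,0,0,0,0.028,0,-0.035,0,0,0,0.028,0,-0.035,0,0,0,0.028,0,-0.035,0,0,0,0.028,0,-0.035,0,0,0,0.028,0,-0.035,0,0,0,0.028,0,-0.035,0,0,0,0.028,0,-0.035,0,0,0,0.028,0,-0.035,0,0,0,0.028,0,-0.035,0,0,0,0.028,0,-0.035,0,0,0,0.028,0,-0.02,0,0,0,0.028,0,0,0,0,0,0.028]
}}

```text
t: 8.3
eef_pos: [0.4913, -0.1777, 0.1844]
ee_rot: [3.133, 0.02, -2.902]
force: [0.3, 0.4, -0.8]
width: 0.028
```

```bash
python3 go.py r -.09
python3 - <<'E'
from f2 import *
A=crop(optics.grab_frame('top')[:,:,::-1],285,140,160,80,5);B=crop(optics.grab_frame('scene')[:,:,::-1],230,40,140,150,4)
cv2.imwrite('pics/v8.png',A);cv2.imwrite('pics/v9.png',B)
E
```

```text
t 8.3 pos [ 0.4913 -0.1777  0.1844] rot [ 3.1329  0.0197 -2.9021] w 0.028 F [ 0.3  0.4 -0.8]
dxy [ 0.021  -0.1517] rotvec [-0.0133  0.0169  0.0244]
```

View pics/v8.png

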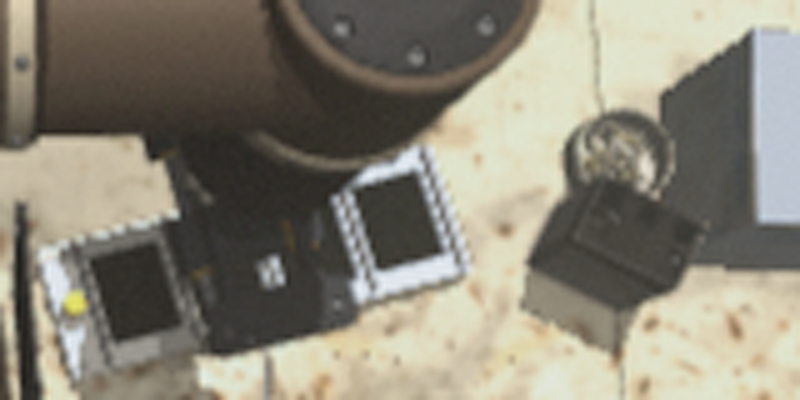

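View pics/v9.png

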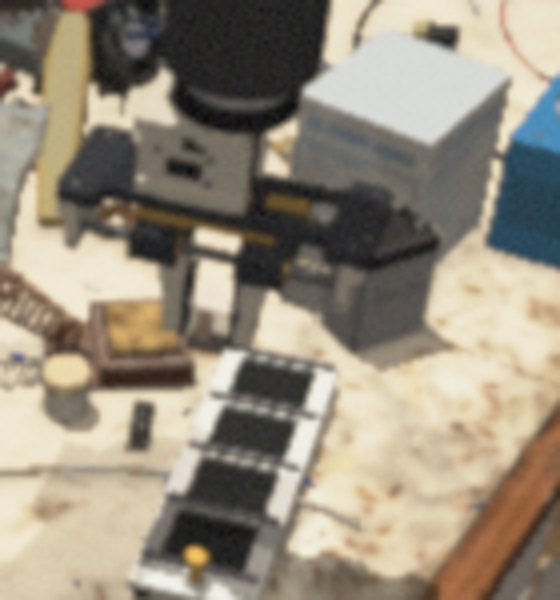

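Run:
```python
from f2 import *
f=lambda u,v:(285+u/5,140+v/5)
for p in[(525,305),(525,270),(612,355)]: print('base',atz(M['top'],f(*p),0).round(3))
for z in(.06,.09,.12): print(z,atz(M['top'],f(577,195),z).round(3),atz(M['top'],f(527,268),z).round(3))
```

```text
base [ 0.458 -0.417  0.   ]
base [ 0.481 -0.418  0.   ]
base [ 0.424 -0.472  0.   ]
0.06 [ 0.519 -0.435  0.06 ] [ 0.472 -0.4    0.06 ]
0.09 [ 0.513 -0.424  0.09 ] [ 0.467 -0.39   0.09 ]
0.12 [ 0.506 -0.414  0.12 ] [ 0.461 -0.38   0.12 ]
```

The box right of the rack starts at about y = −0.415. The gripper body will reach −0.39 at most, so it's clear by more than 2 cm.

Call:
{"fn": "apply_moves", "kwargs": {
  "increments": [0.004,-0.03,0,-0.003,0.004,0.005,0.004,-0.03,0,-0.003,0.004,0.005,0.004,-0.03,-0.01,-0.003,0.004,0.005,0.004,-0.03,-0.02,-0.003,0.004,0.005,0.004,-0.03,-0.02,0,0,0,0,0,-0.02,0,0,0,0,0,0,0,0,0,0,0,0,0,0,0]
}}

```text
t: 9.07
eef_pos: [0.5154, -0.3268, 0.1172]
ee_rot: [-3.139, 0.009, -2.881]
force: [1.1, -0.4, 1.5]
width: 0.028
```

```bash
python3 go.py r -.09
```

```text
t 9.07 pos [ 0.5154 -0.3268  0.1172] rot [-3.1394  0.0086 -2.8808] w 0.028 F [ 1.1 -0.4  1.5]
dxy [-0.0031 -0.0025] rotvec [-0.0001  0.0088  0.0032]
```

Call:
{"fn": "apply_moves", "kwargs": {
  "increments": [-0.0025,-0.0015,0,0,0.008,0.003,0,0,-0.02,0,0,0,0,0,-0.02,0,0,0,0,0,-0.015,0,0,0,0,0,0,0,0,0]
}}

```text
t: 9.48
eef_pos: [0.5173, -0.3247, 0.0695]
ee_rot: [-3.136, 0.008, -2.871]
force: [0.0, 0.6, -1.0]
width: 0.0278
```

```bash
python3 go.py r -.09
```

```text
t 9.48 pos [ 0.5173 -0.3247  0.0695] rot [-3.1357  0.008  -2.8713] w 0.0278 F [ 0.   0.6 -1. ]
dxy [-0.005  -0.0047] rotvec [ 0.0036  0.0092 -0.0063]
```

Call:
{"fn": "apply_moves", "kwargs": {
  "increments": [-0.005,-0.004,-0.008,0.003,0.009,-0.006,-0.001,-0.001,-0.01,0,0,0,0,0,0,0,0,0]
}}

```text
t: 9.73
eef_pos: [0.5134, -0.3288, 0.055]
ee_rot: [-3.138, 0.003, -2.874]
force: [-0.6, 0.1, -0.9]
width: 0.028
```

```bash
python3 go.py r -.09
```

```text
t 9.73 pos [ 0.5134 -0.3288  0.055 ] rot [-3.1382  0.0035 -2.8741] w 0.028 F [-0.6  0.1 -0.9]
dxy [-0.0011 -0.0006] rotvec [ 0.0023  0.0043 -0.0035]
```

Call:
{"fn": "apply_moves", "kwargs": {
  "increments": [-0.0015,0,-0.008,0.002,0.004,-0.003,-0.0003,0,-0.004,0,0,0,0,0,-0.002,0,0,0,0,0,0,0,0,0]
}}

```text
t: 10.07
eef_pos: [0.5124, -0.3293, 0.0416]
ee_rot: [-3.14, 0.002, -2.877]
force: [-0.7, 0.1, -0.5]
width: 0.0279
```

```bash
python3 go.py r -.09
```

```text
t 10.07 pos [ 0.5124 -0.3293  0.0416] rot [-3.1398e+00  2.0000e-03 -2.8773e+00] w 0.0279 F [-0.7  0.1 -0.5]
dxy [-0.0001 -0.0001] rotvec [ 0.0012  0.0024 -0.0003]
```

Call:
{"fn": "apply_moves", "kwargs": {
  "increments": [0,0,-0.0015,0,0,0,0,0,0,0,0,0]
}}

```text
t: 10.23
eef_pos: [0.5125, -0.3294, 0.04]
ee_rot: [-3.14, 0.002, -2.877]
force: [-0.2, -0.5, -1.0]
width: 0.0283
```

Call:
{"fn": "apply_moves", "kwargs": {
  "increments": [0,0,-0.0015,0,0,0,0,0,0,0,0,0]
}}

```text
t: 10.4
eef_pos: [0.5132, -0.3299, 0.0394]
ee_rot: [-3.139, 0.003, -2.877]
force: [-0.2, -0.3, -0.8]
width: 0.0281
```

Call:
{"fn": "apply_moves", "kwargs": {
  "increments": [-0.0007,0.0003,-0.002,0,0,0,0,0,-0.0005,0,0,0]
}}

```text
t: 10.57
eef_pos: [0.5137, -0.3302, 0.0389]
ee_rot: [-3.136, 0.005, -2.876]
force: [-0.4, -0.4, -0.8]
width: 0.0278
```

Call:
{"fn": "apply_moves", "kwargs": {
  "increments": [0,0,0,0,0,0,0,0,0,0,0,0,0,0,0,0,0,0,0,0,0,0,0,0],
  "hand": 0.5
}}

```text
t: 10.9
eef_pos: [0.5138, -0.3302, 0.0389]
ee_rot: [-3.136, 0.006, -2.876]
force: [0.3, -0.5, 0.3]
width: 0.0429
```

Call:
{"fn": "apply_moves", "kwargs": {
  "increments": [0,0,0.015,0,0,0,0,0,0.02,0,0,0,0,0,0.03,0,0,0,0,0,0.03,0,0,0,0,0,0.03,0,0,0,0,0,0,0,0,0]
}}

```text
t: 11.4
eef_pos: [0.5103, -0.3292, 0.1649]
ee_rot: [-3.141, -0.002, -2.877]
force: [1.3, -0.2, 0.6]
width: 0.044
```

```bash
python3 go.py s .03
```

```text
t 11.4 pos [ 0.5103 -0.3292  0.1649] rot [-3.1409e+00 -2.4000e-03 -2.8768e+00] w 0.044 F [ 1.3 -0.2  0.6]
dxy [-0.0299  0.608 ] rotvec [ 0.0008 -0.0024 -0.5038]
```

Call:
{"fn": "apply_moves", "kwargs": {
  "increments": [-0.001,0.02,0,0,0,-0.028,-0.002,0.036,0,0,0,-0.028,-0.002,0.036,0,0,0,-0.028,-0.002,0.036,0,0,0,-0.028,-0.002,0.036,0,0,0,-0.028,-0.002,0.036,0,0,0,-0.028,-0.002,0.036,0,0,0,-0.028,-0.002,0.036,0,0,0,-0.028,-0.002,0.036,0,0,0,-0.028,-0.002,0.036,0,0,0,-0.028,-0.002,0.036,0,0,0,-0.028,-0.002,0.036,0,0,0,-0.028,-0.002,0.036,0,0,0,-0.028,-0.002,0.036,0,0,0,-0.028,-0.002,0.036,0,0,0,-0.028,-0.002,0.036,0,0,0,-0.028,-0.002,0.03,0,0,0,-0.028,0,0.01,0,0,0,-0.028,0,0,0,0,0,0]
}}

```text
t: 12.98
eef_pos: [0.4708, 0.2982, 0.1652]
ee_rot: [3.141, 0.006, 2.873]
force: [0.3, 0.4, -0.6]
width: 0.044
```

```bash
python3 go.py s .03
python3 - <<'E'
from f2 import *
A=crop(optics.grab_frame('top')[:,:,::-1],288,162,100,60,8)
draw(A,'top',(.4888,-.2425,.264),np.array([288,162]),8,(0,0,255));cv2.imwrite('pics/v10.png',A)
E
```

```text
t 12.98 pos [0.4708 0.2982 0.1652] rot [3.1409 0.0064 2.8732] w 0.044 F [ 0.3  0.4 -0.6]
dxy [ 0.0096 -0.0193] rotvec [0.001  0.0064 0.0294]
```

View pics/v10.png

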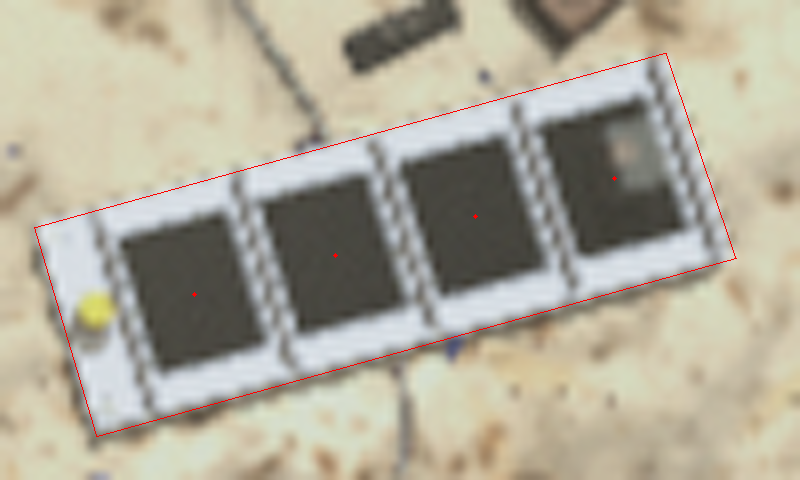

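The relay stands in bay 4. Its top centre shows at (635,155), and about (638,158) was predicted for the bay middle. Now the heat sink.

Call:
{"fn": "apply_moves", "kwargs": {
  "increments": [0.005,-0.01,0,0,0.006,0.015,0.0046,-0.0093,-0.015,0,0,0.0145,-0.001,-0.0005,-0.03,0,0,0,-0.002,-0.001,-0.03,0,0,0,0,0,0,0,0,0]
}}

```text
t: 13.45
eef_pos: [0.478, 0.2725, 0.0895]
ee_rot: [3.139, 0.002, 2.909]
force: [-1.4, -1.3, -0.4]
width: 0.0439
```

```bash
python3 go.py s .03
```

```text
t 13.45 pos [0.478  0.2725 0.0895] rot [3.1392e+00 2.0000e-03 2.9087e+00] w 0.0439 F [-1.4 -1.3 -0.4]
dxy [0.0024 0.0064] rotvec [-0.0018  0.0025 -0.0061]
```

Call:
{"fn": "apply_moves", "kwargs": {
  "increments": [0.0024,0.006,-0.01,-0.002,0.0025,-0.006,-0.001,0,-0.012,0,0,0,-0.001,-0.001,-0.01,0,0,0,0,0,0,0,0,0]
}}

```text
t: 13.78
eef_pos: [0.4794, 0.274, 0.059]
ee_rot: [-3.14, 0.0, 2.902]
force: [-0.5, 0.2, -0.4]
width: 0.0437
```

```bash
python3 go.py s .03
```

```text
t 13.78 pos [0.4794 0.274  0.059 ] rot [-3.1400e+00  4.0000e-04  2.9021e+00] w 0.0437 F [-0.5  0.2 -0.4]
dxy [0.001  0.0049] rotvec [ 0.0016 -0.      0.0005]
```

Call:
{"fn": "apply_moves", "kwargs": {
  "increments": [0.001,0.005,-0.003,0,0,0,-0.0005,0,-0.009,0,0,0,-0.0005,0,-0.007,0,0,0,0,0,0,0,0,0]
}}

```text
t: 14.12
eef_pos: [0.4811, 0.2798, 0.0418]
ee_rot: [3.14, 0.003, 2.902]
force: [-0.3, -0.6, -1.1]
width: 0.0438
```

```bash
python3 go.py s .03
```

```text
t 14.12 pos [0.4811 0.2798 0.0418] rot [3.1396e+00 2.8000e-03 2.9023e+00] w 0.0438 F [-0.3 -0.6 -1.1]
dxy [-0.0007 -0.001 ] rotvec [-0.0012  0.0032  0.0003]
```

Call:
{"fn": "apply_moves", "kwargs": {
  "increments": [-0.0007,-0.001,-0.0045,-0.001,0.003,0,0,0,0,0,0,0]
}}

```text
t: 14.28
eef_pos: [0.4802, 0.2789, 0.037]
ee_rot: [3.142, -0.0, 2.903]
force: [0.5, -0.3, -0.5]
width: 0.044
```

Call:
{"fn": "apply_moves", "kwargs": {
  "increments": [0,0,0,0,0,0,0,0,0,0,0,0,0,0,0,0,0,0,0,0,0,0,0,0,0,0,0,0,0,0],
  "hand": 1
}}

```text
t: 14.7
eef_pos: [0.4804, 0.2791, 0.0373]
ee_rot: [3.141, 0.0, 2.903]
force: [-0.8, 0.5, -1.0]
width: 0.0243
```

```bash
python3 go.py s .03
```

```text
t 14.7 pos [0.4804 0.2791 0.0373] rot [3.1413e+00 1.0000e-04 2.9032e+00] w 0.0243 F [-0.8  0.5 -1. ]
dxy [ 0.     -0.0002] rotvec [-0.0003  0.0002 -0.0006]
```

Gripped at 24.3 mm, about the expected 25. Lift and carry.

Call:
{"fn": "apply_moves", "kwargs": {
  "increments": [0,0,0.01,0,0,0,0,0,0.02,0,0,0,0,0,0.03,0,0,0,0,0,0.03,0,0,0,0,0,0.03,0,0,0,0,0,0,0,0,0]
}}

```text
t: 15.2
eef_pos: [0.4787, 0.2767, 0.164]
ee_rot: [-3.137, -0.002, 2.903]
force: [1.4, 1.1, 0.2]
width: 0.0248
```

Call:
{"fn": "apply_moves", "kwargs": {
  "increments": [0,-0.02,0,0,0,0.028,0.001,-0.035,0,0,0,0.03,0.001,-0.035,0,0,0,0.03,0.001,-0.035,0,0,0,0.03,0.001,-0.035,0,0,0,0.03,0.001,-0.035,0,0,0,0.03,0.001,-0.035,0,0,0,0.03,0.001,-0.035,0,0,0,0.03,0.001,-0.035,0,0,0,0.03,0.001,-0.035,0,0,0,0.03,0.001,-0.035,0,0,0,0.03,0.001,-0.035,0,0,0,0.03,0.001,-0.035,0,0,0,0.03,0.001,-0.035,0,0,0,0.03,0.001,-0.035,0,0,0,0.03,0,-0.025,0,0,0,0.03,0,-0.01,0,0,0,0.02,0,0,0,0,0,0,0,0,0,0,0,0]
}}

```text
t: 16.78
eef_pos: [0.4895, -0.2921, 0.1828]
ee_rot: [3.137, 0.02, -2.851]
force: [0.2, 0.4, -0.5]
width: 0.0251
```

```bash
python3 go.py r -.03
```

```text
t 16.78 pos [ 0.4895 -0.2921  0.1828] rot [ 3.1369  0.02   -2.8515] w 0.0251 F [ 0.2  0.4 -0.5]
dxy [0.0071 0.0206] rotvec [-0.0099  0.0179 -0.0262]
```

Call:
{"fn": "apply_moves", "kwargs": {
  "increments": [0.004,0.01,-0.01,-0.005,0.009,-0.013,0.003,0.01,-0.02,-0.005,0.009,-0.013,-0.001,-0.001,-0.03,0,0,0,-0.001,-0.001,-0.02,0,0,0,-0.001,0,-0.02,0,0,0,0,0,0,0,0,0]
}}

```text
t: 17.28
eef_pos: [0.4952, -0.2689, 0.0846]
ee_rot: [-3.137, 0.007, -2.879]
force: [0.0, 0.1, -2.2]
width: 0.0245
```

```bash
python3 go.py r -.03
```

```text
t 17.28 pos [ 0.4952 -0.2689  0.0846] rot [-3.1374  0.0071 -2.8791] w 0.0245 F [ 0.   0.1 -2.2]
dxy [ 0.0014 -0.0025] rotvec [0.0022 0.008  0.0016]
```

Call:
{"fn": "apply_moves", "kwargs": {
  "increments": [0.001,-0.0025,-0.01,0.002,0.008,0.0015,-0.001,-0.0005,-0.012,0,0,0,-0.001,-0.0005,-0.012,0,0,0,0,0,0,0,0,0]
}}

```text
t: 17.62
eef_pos: [0.4972, -0.2706, 0.0528]
ee_rot: [-3.14, 0.002, -2.874]
force: [-0.7, -0.2, -0.6]
width: 0.0247
```

```bash
python3 go.py r -.03
```

```text
t 17.62 pos [ 0.4972 -0.2706  0.0528] rot [-3.1396e+00  2.4000e-03 -2.8737e+00] w 0.0247 F [-0.7 -0.2 -0.6]
dxy [-0.0005 -0.0008] rotvec [ 0.0012  0.0028 -0.0038]
```

Call:
{"fn": "apply_moves", "kwargs": {
  "increments": [-0.001,-0.001,-0.008,0.001,0.003,-0.004,-0.0003,0,-0.006,0,0,0,0,0,-0.001,0,0,0,0,0,0,0,0,0]
}}

```text
t: 17.95
eef_pos: [0.4985, -0.2717, 0.0396]
ee_rot: [-3.139, 0.003, -2.877]
force: [0.6, -0.4, -0.7]
width: 0.0249
```

```bash
python3 go.py r -.03
```

```text
t 17.95 pos [ 0.4985 -0.2717  0.0396] rot [-3.1394e+00  2.8000e-03 -2.8769e+00] w 0.0249 F [ 0.6 -0.4 -0.7]
dxy [-0.0019  0.0003] rotvec [ 0.0014  0.0033 -0.0007]
```

Call:
{"fn": "apply_moves", "kwargs": {
  "increments": [-0.002,0,-0.003,0.001,0.003,0,0,0,-0.001,0,0,0,0,0,0,0,0,0]
}}

```text
t: 18.2
eef_pos: [0.4971, -0.272, 0.0363]
ee_rot: [-3.14, 0.001, -2.877]
force: [0.3, 0.6, -0.1]
width: 0.0248
```

Call:
{"fn": "apply_moves", "kwargs": {
  "increments": [0,0,-0.0015,0,0,0,0,0,0,0,0,0]
}}

```text
t: 18.37
eef_pos: [0.4972, -0.2721, 0.0351]
ee_rot: [-3.14, 0.002, -2.877]
force: [0.5, -0.2, 0.2]
width: 0.0248
```

```bash
python3 go.py r -.03
```

```text
t 18.37 pos [ 0.4972 -0.2721  0.0351] rot [-3.1402e+00  1.9000e-03 -2.8769e+00] w 0.0248 F [ 0.5 -0.2  0.2]
dxy [-0.0006  0.0006] rotvec [ 0.0008  0.0022 -0.0007]
```

Call:
{"fn": "apply_moves", "kwargs": {
  "increments": [-0.0005,0.0005,-0.0015,0,0.001,0,0,0,-0.0005,0,0,0]
}}

```text
t: 18.53
eef_pos: [0.4971, -0.2719, 0.0341]
ee_rot: [-3.14, 0.002, -2.876]
force: [-3.6, 2.9, 8.3]
width: 0.025
```

Call:
{"fn": "apply_moves", "kwargs": {
  "increments": [0,0,-0.001,0,0,0,0,0,0,0,0,0]
}}

```text
t: 18.7
eef_pos: [0.4972, -0.2718, 0.0345]
ee_rot: [-3.139, 0.002, -2.876]
force: [-0.2, 0.3, 0.0]
width: 0.0246
```

Contact was felt at 8 N, so it's on the pad. Release and go for the capacitor.

Call:
{"fn": "apply_moves", "kwargs": {
  "increments": [0,0,0,0,0,0,0,0,0,0,0,0,0,0,0,0,0,0,0,0,0,0,0,0],
  "hand": 0.5
}}

```text
t: 19.03
eef_pos: [0.4976, -0.2719, 0.0348]
ee_rot: [-3.138, 0.003, -2.876]
force: [-0.1, -0.4, -0.3]
width: 0.0425
```

Call:
{"fn": "apply_moves", "kwargs": {
  "increments": [0,0,0.015,0,0,0,0,0,0.02,0,0,0,0,0,0.03,0,0,0,0,0,0.03,0,0,0,0,0,0.03,0,0,0,0,0,0,0,0,0]
}}

```text
t: 19.53
eef_pos: [0.4945, -0.2716, 0.1616]
ee_rot: [3.141, -0.005, -2.876]
force: [1.0, 0.8, 0.5]
width: 0.0439
```

```bash
python3 go.py s -.03
```

```text
t 19.53 pos [ 0.4945 -0.2716  0.1616] rot [ 3.1415 -0.0049 -2.8761] w 0.0439 F [1.  0.8 0.5]
dxy [-0.0283  0.4921] rotvec [-0.     -0.005  -0.5045]
```

Call:
{"fn": "apply_moves", "kwargs": {
  "increments": [-0.001,0.02,0,0,0,-0.034,-0.0015,0.036,0,0,0,-0.034,-0.0015,0.036,0,0,0,-0.034,-0.0015,0.036,0,0,0,-0.034,-0.0015,0.036,0,0,0,-0.034,-0.0015,0.036,0,0,0,-0.034,-0.0015,0.036,0,0,0,-0.034,-0.0015,0.036,0,0,0,-0.034,-0.0015,0.036,0,0,0,-0.034,-0.0015,0.036,0,0,0,-0.034,-0.0015,0.036,0,0,0,-0.034,-0.0015,0.036,0,0,0,-0.034,-0.0015,0.036,0,0,0,-0.034,0,0.02,0,0,0,-0.034,0,0,0,0,0,0,0,0,0,0,0,0]
}}

```text
t: 20.87
eef_pos: [0.4725, 0.2222, 0.163]
ee_rot: [3.14, 0.005, 2.904]
force: [0.2, 0.3, -0.7]
width: 0.0439
```

```bash
python3 go.py s -.03
```

```text
t 20.87 pos [0.4725 0.2222 0.163 ] rot [3.1403 0.0054 2.9036] w 0.0439 F [ 0.2  0.3 -0.7]
dxy [-0.0063 -0.0017] rotvec [ 0.      0.0055 -0.001 ]
```

Call:
{"fn": "apply_moves", "kwargs": {
  "increments": [-0.006,-0.001,-0.02,0,0.005,0,-0.001,0,-0.03,0,0,0,-0.001,-0.001,-0.02,0,0,0,0,0,0,0,0,0]
}}

```text
t: 21.2
eef_pos: [0.465, 0.2196, 0.0922]
ee_rot: [3.138, 0.003, 2.905]
force: [-0.8, -0.0, -0.5]
width: 0.0437
```

```bash
python3 go.py s -.03
```

```text
t 21.2 pos [0.465  0.2196 0.0922] rot [3.1376e+00 2.9000e-03 2.9051e+00] w 0.0437 F [-0.8 -0.  -0.5]
dxy [0.0012 0.001 ] rotvec [-0.0032  0.0038 -0.0025]
```

Call:
{"fn": "apply_moves", "kwargs": {
  "increments": [0.001,0.001,-0.01,-0.003,0.004,-0.002,-0.001,0,-0.012,0,0,0,-0.001,-0.001,-0.012,0,0,0,0,0,0,0,0,0]
}}

```text
t: 21.53
eef_pos: [0.4658, 0.2181, 0.0584]
ee_rot: [3.141, 0.001, 2.901]
force: [-0.7, -0.4, -0.1]
width: 0.0434
```

```bash
python3 go.py s -.03
```

```text
t 21.53 pos [0.4658 0.2181 0.0584] rot [3.1409e+00 8.0000e-04 2.9013e+00] w 0.0434 F [-0.7 -0.4 -0.1]
dxy [0.0003 0.0024] rotvec [-0.0004  0.0009  0.0013]
```

Call:
{"fn": "apply_moves", "kwargs": {
  "increments": [0,0.003,-0.006,0,0,0,-0.0005,0,-0.007,0,0,0,0,0,-0.001,0,0,0]
}}

```text
t: 21.78
eef_pos: [0.4673, 0.2219, 0.0456]
ee_rot: [3.138, 0.003, 2.901]
force: [-0.1, 0.2, -0.3]
width: 0.0436
```

```bash
python3 go.py s -.03
```

```text
t 21.78 pos [0.4673 0.2219 0.0456] rot [3.1385e+00 2.8000e-03 2.9006e+00] w 0.0436 F [-0.1  0.2 -0.3]
dxy [-0.0011 -0.0014] rotvec [-0.0024  0.0034  0.002 ]
```

Call:
{"fn": "apply_moves", "kwargs": {
  "increments": [-0.001,-0.001,-0.002,-0.002,0.003,0,0,0,0,0,0,0]
}}

```text
t: 21.95
eef_pos: [0.4666, 0.2212, 0.0438]
ee_rot: [3.141, 0.001, 2.901]
force: [0.6, -0.6, 0.5]
width: 0.0438
```

Call:
{"fn": "apply_moves", "kwargs": {
  "increments": [0,0,0,0,0,0,0,0,0,0,0,0,0,0,0,0,0,0,0,0,0,0,0,0,0,0,0,0,0,0],
  "hand": 1
}}

```text
t: 22.37
eef_pos: [0.4671, 0.2218, 0.045]
ee_rot: [3.139, 0.001, 2.901]
force: [0.2, 0.1, -0.5]
width: 0.0247
```

```bash
python3 go.py s -.03
```

```text
t 22.37 pos [0.4671 0.2218 0.045 ] rot [3.1394e+00 1.5000e-03 2.9012e+00] w 0.0247 F [ 0.2  0.1 -0.5]
dxy [-0.0009 -0.0012] rotvec [-0.0018  0.002   0.0013]
```

Call:
{"fn": "apply_moves", "kwargs": {
  "increments": [0,0,0.01,0,0,0,0,0,0.02,0,0,0,0,0,0.03,0,0,0,0,0,0.03,0,0,0,0,0,0.03,0,0,0,0,0,0,0,0,0]
}}

```text
t: 22.87
eef_pos: [0.4651, 0.2194, 0.1717]
ee_rot: [-3.138, -0.001, 2.901]
force: [1.4, 0.3, 0.5]
width: 0.0245
```

Call:
{"fn": "apply_moves", "kwargs": {
  "increments": [0.001,-0.02,0,0,0,0.036,0.001,-0.035,0,0,0,0.036,0.001,-0.035,0,0,0,0.036,0.001,-0.035,0,0,0,0.036,0.001,-0.035,0,0,0,0.036,0.001,-0.035,0,0,0,0.036,0.001,-0.035,0,0,0,0.036,0.001,-0.035,0,0,0,0.036,0.001,-0.035,0,0,0,0.036,0.001,-0.035,0,0,0,0.036,0.001,-0.035,0,0,0,0.036,0,-0.02,0,0,0,0.036,0,-0.01,0,0,0,0.036,0,0,0,0,0,0,0,0,0,0,0,0]
}}

```text
t: 24.12
eef_pos: [0.4742, -0.197, 0.1866]
ee_rot: [3.136, 0.017, -2.886]
force: [-1.0, 0.3, -0.7]
width: 0.0246
```

```bash
python3 go.py r .03
```

```text
t 24.12 pos [ 0.4742 -0.197   0.1866] rot [ 3.1357  0.0168 -2.8859] w 0.0246 F [-1.   0.3 -0.7]
dxy [ 0.0068 -0.0165] rotvec [-0.01    0.0147  0.0083]
```

Call:
{"fn": "apply_moves", "kwargs": {
  "increments": [0.004,-0.008,-0.01,-0.005,0.007,0.004,0.003,-0.0085,-0.02,-0.005,0.007,0.004,-0.001,-0.001,-0.03,0,0,0,-0.001,-0.001,-0.025,0,0,0,0,0,0,0,0,0]
}}

```text
t: 24.53
eef_pos: [0.482, -0.2142, 0.1007]
ee_rot: [-3.138, 0.006, -2.876]
force: [-0.3, -0.0, -0.3]
width: 0.0251
```

```bash
python3 go.py r .03
```

```text
t 24.53 pos [ 0.482  -0.2142  0.1007] rot [-3.138   0.0064 -2.8762] w 0.0251 F [-0.3 -0.  -0.3]
dxy [-0.001   0.0007] rotvec [ 0.0018  0.0071 -0.0013]
```

Call:
{"fn": "apply_moves", "kwargs": {
  "increments": [-0.001,0.0005,-0.01,0.002,0.007,-0.001,-0.001,-0.0005,-0.012,0,0,0,-0.001,-0.0005,-0.012,0,0,0,-0.001,0,-0.005,0,0,0,0,0,0,0,0,0]
}}

```text
t: 24.95
eef_pos: [0.4805, -0.2125, 0.0615]
ee_rot: [-3.141, -0.001, -2.873]
force: [0.6, 0.2, -0.1]
width: 0.0248
```

```bash
python3 go.py r .03
```

```text
t 24.95 pos [ 0.4805 -0.2125  0.0615] rot [-3.1410e+00 -9.0000e-04 -2.8732e+00] w 0.0248 F [ 0.6  0.2 -0.1]
dxy [ 0.0005 -0.001 ] rotvec [ 0.0008 -0.0007 -0.0044]
```

Call:
{"fn": "apply_moves", "kwargs": {
  "increments": [0,-0.001,-0.008,0,0,-0.004,-0.0005,0,-0.006,0,0,0,-0.0005,0,-0.003,0,0,0,0,0,0,0,0,0]
}}

```text
t: 25.28
eef_pos: [0.4817, -0.2132, 0.0455]
ee_rot: [-3.139, 0.003, -2.876]
force: [0.0, -0.7, -1.1]
width: 0.0248
```

```bash
python3 go.py r .03
```

```text
t 25.28 pos [ 0.4817 -0.2132  0.0455] rot [-3.1394e+00  2.6000e-03 -2.8762e+00] w 0.0248 F [ 0.  -0.7 -1.1]
dxy [-0.0007 -0.0003] rotvec [ 0.0015  0.0031 -0.0014]
```

Call:
{"fn": "apply_moves", "kwargs": {
  "increments": [-0.0007,0,-0.0025,0.001,0.003,-0.001,0,0,0,0,0,0]
}}

```text
t: 25.45
eef_pos: [0.4812, -0.2132, 0.0432]
ee_rot: [-3.141, 0.0, -2.877]
force: [0.3, 0.2, -0.9]
width: 0.0243
```

Call:
{"fn": "apply_moves", "kwargs": {
  "increments": [0,0,-0.0015,0,0,0,0,0,0,0,0,0]
}}

```text
t: 25.62
eef_pos: [0.4816, -0.2134, 0.042]
ee_rot: [-3.141, 0.001, -2.877]
force: [-0.2, -0.7, -0.5]
width: 0.0246
```

Call:
{"fn": "apply_moves", "kwargs": {
  "increments": [0,0,-0.0012,0,0,0,0,0,-0.0002,0,0,0]
}}

```text
t: 25.78
eef_pos: [0.4821, -0.2137, 0.0418]
ee_rot: [-3.14, 0.002, -2.877]
force: [0.0, -0.1, -1.0]
width: 0.0246
```

Call:
{"fn": "apply_moves", "kwargs": {
  "increments": [-0.0008,0.0002,-0.0015,0,0.001,0,0,0,-0.0005,0,0,0]
}}

```text
t: 25.95
eef_pos: [0.4825, -0.2138, 0.0417]
ee_rot: [-3.138, 0.003, -2.876]
force: [-0.2, -0.6, -0.8]
width: 0.0248
```

Call:
{"fn": "apply_moves", "kwargs": {
  "increments": [0,0,-0.0015,0,0,0]
}}

```text
t: 26.03
eef_pos: [0.4827, -0.2141, 0.0413]
ee_rot: [-3.138, 0.004, -2.875]
force: [-6.9, 2.8, 21.0]
width: 0.0249
```

On the pad (contact 21 N). Release.

Call:
{"fn": "apply_moves", "kwargs": {
  "increments": [0,0,0.0003,0,0,0,0,0,0,0,0,0,0,0,0,0,0,0,0,0,0,0,0,0,0,0,0,0,0,0],
  "hand": 0.5
}}

```text
t: 26.45
eef_pos: [0.4831, -0.2141, 0.042]
ee_rot: [-3.137, 0.005, -2.875]
force: [-0.4, -1.2, 0.1]
width: 0.0432
```

Call:
{"fn": "apply_moves", "kwargs": {
  "increments": [0,0,0.015,0,0,0,0.001,0,0.02,0,0,0,0.001,0,0.03,0,0,0,0.001,0,0.03,0,0,0,0,0,0.03,0,0,0,0,0,0,0,0,0]
}}

```text
t: 26.95
eef_pos: [0.4827, -0.2139, 0.1686]
ee_rot: [-3.14, -0.004, -2.876]
force: [1.1, -0.6, 0.9]
width: 0.0441
```

```bash
python3 go.py s -.09
```

```text
t 26.95 pos [ 0.4827 -0.2139  0.1686] rot [-3.1402 -0.004  -2.8758] w 0.0441 F [ 1.1 -0.6  0.9]
dxy [-0.0307  0.3762] rotvec [ 0.0015 -0.004  -0.5048]
```

Call:
{"fn": "apply_moves", "kwargs": {
  "increments": [-0.0025,0.02,0,0,0,-0.043,-0.0025,0.035,0,0,0,-0.043,-0.0025,0.035,0,0,0,-0.043,-0.0025,0.035,0,0,0,-0.043,-0.0025,0.035,0,0,0,-0.043,-0.0025,0.035,0,0,0,-0.043,-0.0025,0.035,0,0,0,-0.043,-0.0025,0.035,0,0,0,-0.043,-0.0025,0.035,0,0,0,-0.043,-0.0025,0.035,0,0,0,-0.043,-0.0025,0.02,0,0,0,-0.043,0,0,0,0,0,0,0,0,0,0,0,0],
  "hand": 0.15
}}

```text
t: 28.03
eef_pos: [0.4527, 0.1569, 0.1692]
ee_rot: [-3.142, 0.004, 2.907]
force: [-0.9, -0.3, -0.1]
width: 0.0748
```

```bash
python3 go.py s -.09
python3 - <<'E'
from f2 import *
im=optics.grab_frame('top')
A=crop(im[:,:,::-1],288,162,100,60,8)
draw(A,'top',(.4888,-.2425,.264),np.array([288,162]),8,(0,0,255));cv2.imwrite('pics/v11.png',A)
RF=(.4888,-.2425,.264)
for y,h in((.03,.064),(-.03,.040),(-.09,.056)): print(y,(proj(M['top'],world(RF,[[0,y,h]]))[0]-[288,162]+.5)*8)
E
```

```text
t 28.03 pos [0.4527 0.1569 0.1692] rot [-3.1416  0.0036  2.907 ] w 0.0748 F [-0.9 -0.3 -0.1]
dxy [-0.0007  0.0053] rotvec [ 0.0009  0.0035 -0.0044]
0.03 [351.75532155 237.47184248]
-0.03 [483.78618968 208.92860886]
-0.09 [635.35184569 161.47754166]
```

View pics/v11.png

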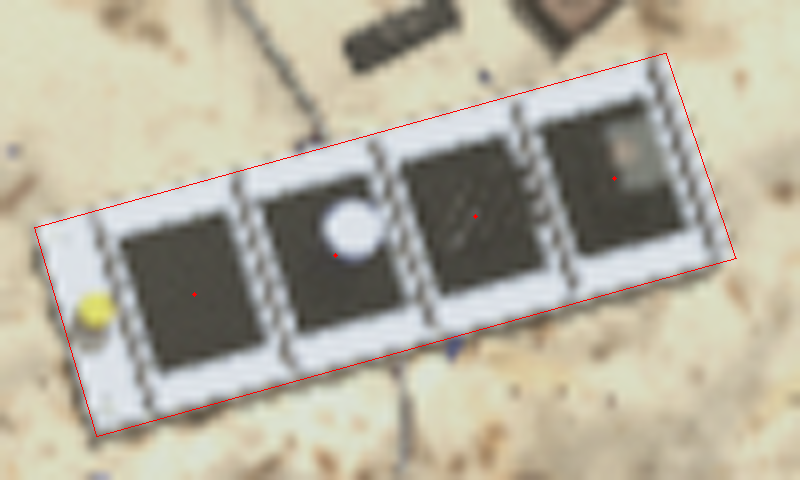

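The refit rack shows the capacitor at (353,229) against (352,237) predicted, so about 2 to 3 mm off centre, with the heat sink fins in bay 3 and the relay in bay 4. Now the battery.

Call:
{"fn": "apply_moves", "kwargs": {
  "increments": [0,0.005,-0.02,0,0.003,-0.004,-0.001,0,-0.03,0,0,0,-0.001,0,-0.03,0,0,0,-0.001,0,-0.01,0,0,0,0,0,0,0,0,0]
}}

```text
t: 28.5
eef_pos: [0.4513, 0.158, 0.0775]
ee_rot: [3.138, 0.004, 2.901]
force: [-0.8, 0.2, 0.4]
width: 0.0749
```

```bash
python3 go.py s -.09
```

```text
t 28.5 pos [0.4513 0.158  0.0775] rot [3.1383 0.0041 2.9012] w 0.0749 F [-0.8  0.2  0.4]
dxy [0.0007 0.0042] rotvec [-0.0023  0.0047  0.0014]
```

Call:
{"fn": "apply_moves", "kwargs": {
  "increments": [0,0.004,-0.01,-0.002,0.004,0.001,-0.001,0,-0.012,0,0,0,0,0,0,0,0,0]
}}

```text
t: 28.75
eef_pos: [0.4512, 0.1605, 0.0551]
ee_rot: [3.141, 0.001, 2.9]
force: [-0.3, 0.1, -0.8]
width: 0.0745
```

```bash
python3 go.py s -.09
```

```text
t 28.75 pos [0.4512 0.1605 0.0551] rot [3.1411e+00 8.0000e-04 2.9000e+00] w 0.0745 F [-0.3  0.1 -0.8]
dxy [0.0008 0.0018] rotvec [-0.0003  0.0008  0.0026]
```

Call:
{"fn": "apply_moves", "kwargs": {
  "increments": [0.0005,0.002,-0.008,0,0,0.002,-0.0005,0,-0.006,0,0,0,-0.0003,0,-0.002,0,0,0,0,0,0,0,0,0]
}}

```text
t: 29.08
eef_pos: [0.4529, 0.1633, 0.0395]
ee_rot: [3.139, 0.003, 2.902]
force: [0.7, -0.5, -0.5]
width: 0.0744
```

```bash
python3 go.py s -.09
```

```text
t 29.08 pos [0.4529 0.1633 0.0395] rot [3.1386e+00 2.9000e-03 2.9020e+00] w 0.0744 F [ 0.7 -0.5 -0.5]
dxy [-0.0009 -0.001 ] rotvec [-0.0022  0.0035  0.0006]
```

Call:
{"fn": "apply_moves", "kwargs": {
  "increments": [-0.001,-0.001,-0.002,-0.002,0.003,0,0,0,0,0,0,0]
}}

```text
t: 29.25
eef_pos: [0.4521, 0.1625, 0.0378]
ee_rot: [3.141, 0.001, 2.902]
force: [-0.4, 0.3, 0.5]
width: 0.0743
```

Call:
{"fn": "apply_moves", "kwargs": {
  "increments": [0,0,0,0,0,0,0,0,0,0,0,0,0,0,0,0,0,0,0,0,0,0,0,0,0,0,0,0,0,0,0,0,0,0,0,0],
  "hand": 1
}}

```text
t: 29.75
eef_pos: [0.4526, 0.163, 0.0388]
ee_rot: [3.139, 0.002, 2.903]
force: [-0.5, -0.1, -0.6]
width: 0.0461
```

```bash
python3 go.py s -.09
```

```text
t 29.75 pos [0.4526 0.163  0.0388] rot [3.1394e+00 1.8000e-03 2.9026e+00] w 0.0461 F [-0.5 -0.1 -0.6]
dxy [-0.0006 -0.0007] rotvec [-0.0017  0.0023 -0.    ]
```

Call:
{"fn": "apply_moves", "kwargs": {
  "increments": [0,0,0,0,0,0,0,0,0,0,0,0]
}}

```text
t: 29.92
eef_pos: [0.4525, 0.1629, 0.0388]
ee_rot: [3.139, 0.002, 2.903]
force: [0.7, -0.3, -0.8]
width: 0.0465
```

Call:
{"fn": "apply_moves", "kwargs": {
  "increments": [0,0,0.004,0,0,0,0,0,0.01,0,0,0,0,0,0.02,0,0,0,0,0,0.03,0,0,0,0,0,0.03,0,0,0,0,0,0.03,0,0,0,0,0,0,0,0,0]
}}

```text
t: 30.5
eef_pos: [0.4502, 0.1606, 0.1676]
ee_rot: [-3.138, -0.002, 2.902]
force: [0.8, 0.8, -0.8]
width: 0.0465
```

```bash
python3 go.py r .09
python3 - <<'E'
from f2 import *
cv2.imwrite('pics/v12.png',np.vstack([crop(optics.grab_frame('top')[:,:,::-1],150,160,120,60,5),crop(optics.grab_frame('scene')[:,:,::-1],130,200,120,60,5)]))
E
```

```text
t 30.5 pos [0.4502 0.1606 0.1676] rot [-3.1375e+00 -1.7000e-03  2.9025e+00] w 0.0465 F [ 0.8  0.8 -0.8]
dxy [ 0.0151 -0.3162] rotvec [ 0.0041 -0.0017  0.5031]
```

View pics/v12.png

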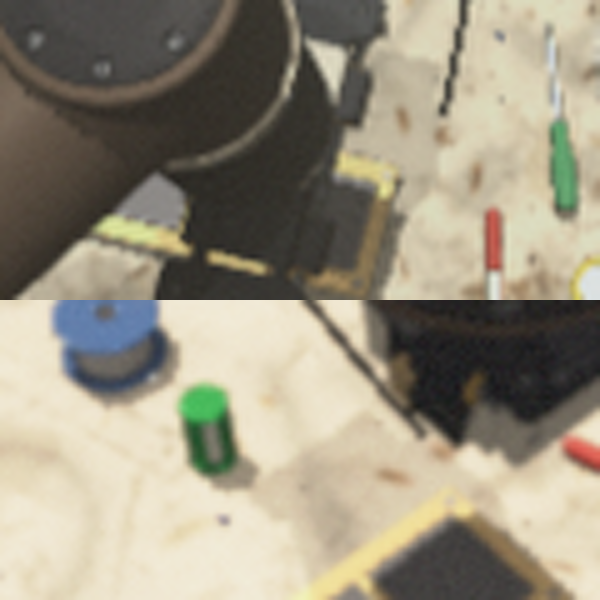

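The battery is held, since the nest is empty; 46.5 mm is the body length without the terminals. Carry it to the bay next to the post.

Call:
{"fn": "apply_moves", "kwargs": {
  "increments": [0.001,-0.02,0,0,0,0.047,0.001,-0.035,0,0,0,0.047,0.001,-0.035,0,0,0,0.047,0.001,-0.035,0,0,0,0.047,0.001,-0.035,0,0,0,0.047,0.001,-0.035,0,0,0,0.047,0.001,-0.035,0,0,0,0.047,0.001,-0.035,0,0,0,0.047,0.001,-0.02,0,0,0,0.047,0,-0.01,0,0,0,0.047,0,0,0,0,0,0,0,0,0,0,0,0]
}}

```text
t: 31.6
eef_pos: [0.446, -0.1491, 0.1497]
ee_rot: [-3.135, -0.028, -2.888]
force: [-0.1, 0.4, 0.2]
width: 0.0464
```

```bash
python3 go.py r .09
```

```text
t 31.6 pos [ 0.446  -0.1491  0.1497] rot [-3.1352 -0.0278 -2.8885] w 0.0464 F [-0.1  0.4  0.2]
dxy [ 0.0193 -0.0065] rotvec [ 0.0133 -0.0253  0.0108]
```

Call:
{"fn": "apply_moves", "kwargs": {
  "increments": [0.009,-0.003,0,0.006,-0.012,0.005,0.009,-0.003,-0.01,0.006,-0.012,0.005,-0.001,0,-0.03,0,0,0,-0.001,0,-0.02,0,0,0,0,0,0,0,0,0]
}}

```text
t: 32.02
eef_pos: [0.4658, -0.1525, 0.0874]
ee_rot: [-3.141, 0.005, -2.878]
force: [-0.8, 0.2, 0.0]
width: 0.0462
```

```bash
python3 go.py r .09
```

```text
t 32.02 pos [ 0.4658 -0.1525  0.0874] rot [-3.1411  0.0047 -2.878 ] w 0.0462 F [-0.8  0.2  0. ]
dxy [-0.0005 -0.0032] rotvec [-0.0007  0.0047  0.0004]
```

Call:
{"fn": "apply_moves", "kwargs": {
  "increments": [-0.0005,-0.003,-0.01,-0.001,0.005,0,-0.001,0,-0.012,0,0,0,-0.001,0,-0.01,0,0,0,0,0,0,0,0,0]
}}

```text
t: 32.35
eef_pos: [0.4659, -0.1538, 0.0548]
ee_rot: [-3.141, 0.001, -2.875]
force: [-0.1, 0.0, 0.0]
width: 0.0465
```

```bash
python3 go.py r .09
```

```text
t 32.35 pos [ 0.4659 -0.1538  0.0548] rot [-3.1409e+00  5.0000e-04 -2.8747e+00] w 0.0465 F [-0.1  0.   0. ]
dxy [-0.0006 -0.0018] rotvec [ 0.0005  0.0007 -0.0029]
```

Call:
{"fn": "apply_moves", "kwargs": {
  "increments": [-0.001,-0.002,-0.008,0,0,-0.003,-0.0005,0,-0.006,0,0,0,-0.0005,0,-0.002,0,0,0,0,0,0,0,0,0]
}}

```text
t: 32.68
eef_pos: [0.4661, -0.1555, 0.0392]
ee_rot: [-3.14, 0.003, -2.876]
force: [0.7, -0.2, -1.0]
width: 0.0464
```

```bash
python3 go.py r .09
```

```text
t 32.68 pos [ 0.4661 -0.1555  0.0392] rot [-3.14    0.0033 -2.8764] w 0.0464 F [ 0.7 -0.2 -1. ]
dxy [-0.0008 -0.0001] rotvec [ 0.0007  0.0037 -0.0012]
```

Call:
{"fn": "apply_moves", "kwargs": {
  "increments": [-0.001,0,-0.0025,0,0.003,0,0,0,0,0,0,0]
}}

```text
t: 32.85
eef_pos: [0.4655, -0.1555, 0.037]
ee_rot: [-3.141, 0.001, -2.876]
force: [0.1, -0.1, -1.3]
width: 0.0466
```

Call:
{"fn": "apply_moves", "kwargs": {
  "increments": [-0.0003,0,-0.0012,0,0,0,0,0,-0.0003,0,0,0]
}}

```text
t: 33.02
eef_pos: [0.4655, -0.1555, 0.0359]
ee_rot: [-3.14, 0.002, -2.876]
force: [-0.1, 0.3, -0.9]
width: 0.0464
```

Call:
{"fn": "apply_moves", "kwargs": {
  "increments": [-0.0003,0,-0.0013,0,0.001,0]
}}

```text
t: 33.1
eef_pos: [0.4657, -0.1556, 0.0354]
ee_rot: [-3.14, 0.002, -2.876]
force: [-4.6, 2.3, 18.3]
width: 0.0463
```

Call:
{"fn": "apply_moves", "kwargs": {
  "increments": [-0.0003,0,-0.001,0,0.001,0]
}}

```text
t: 33.18
eef_pos: [0.4657, -0.1557, 0.0354]
ee_rot: [-3.14, 0.002, -2.875]
force: [-4.5, 2.8, 14.2]
width: 0.0467
```

Contact is firm. Release, lift and move clear.

Call:
{"fn": "apply_moves", "kwargs": {
  "increments": [0,0,0.0003,0,0,0,0,0,0,0,0,0,0,0,0,0,0,0,0,0,0,0,0,0,0,0,0,0,0,0],
  "hand": 0.2
}}

```text
t: 33.6
eef_pos: [0.4665, -0.1557, 0.0366]
ee_rot: [-3.139, 0.004, -2.875]
force: [0.2, 1.0, -0.8]
width: 0.069
```

Call:
{"fn": "apply_moves", "kwargs": {
  "increments": [0,0,0.015,0,0,0,0.001,0,0.02,0,0,0,0.001,0,0.03,0,0,0,0,0,0.03,0,0,0,0,0.02,0.03,0,0,0,0,0.035,0.02,0,0,0,0,0.035,0,0,0,0,0,0.035,0,0,0,0,0,0.035,0,0,0,0,0,0.035,0,0,0,0,0,0.035,0,0,0,0,0,0.035,0,0,0,0,0,0.03,0,0,0,0,0,0,0,0,0,0,0,0,0,0,0]
}}

```text
schema error: expected a multiple of 6 numbers
```

Run:
```python
from f2 import *
s=arm.get_state();print(s['t'],s['eef_pos'],s['width'])
RF=(.4888,-.2425,.264)
A=crop(optics.grab_frame('top')[:,:,::-1],285,162,105,60,5);B=crop(optics.grab_frame('scene')[:,:,::-1],245,113,105,60,5)
C=crop(optics.grab_frame('scene')[:,:,::-1],245,113,90,90,6)
for y,h in((.09,.038),(.03,.064),(-.03,.040),(-.09,.056)):
    q=world(RF,[[0,y,h]])
    for im,c,o,k in((A,'top',(285,162),5),(C,'scene',(245,113),6)):
        p=(proj(M[c],q)[0]-o+.5)*k;cv2.circle(im,tuple(p.round().astype(int)),2,(0,0,255),-1)
W=np.zeros((600,800,3),np.uint8);W[:300,:525]=A;cv2.imwrite('pics/v13a.png',crop(A,0,0,525,300,1.5));cv2.imwrite('pics/v13b.png',C)
```

```text
33.6 [ 0.46649185 -0.15566468  0.03662707] 0.06902912585744966
```

View pics/v13a.png

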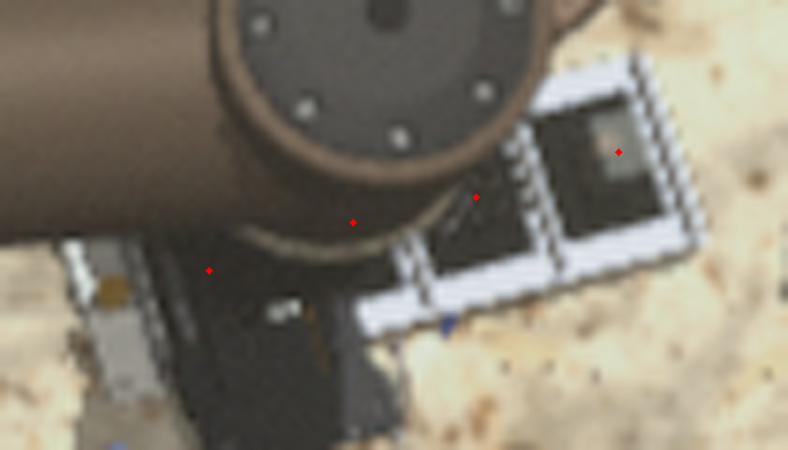

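View pics/v13b.png

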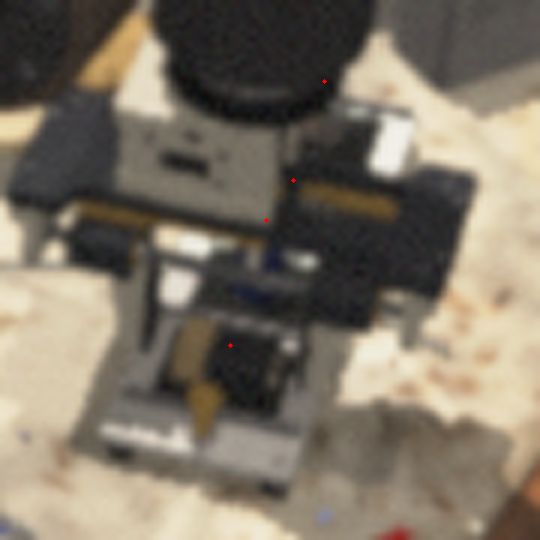

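The lift call was refused because of a miscounted row, so the arm is still low with the jaws open. I'll lift now.

Call:
{"fn": "apply_moves", "kwargs": {
  "increments": [0,0,0.015,0,0,0,0,0,0.02,0,0,0,0,0,0.03,0,0,0,0,0,0.03,0,0,0,0,0,0.03,0,0,0]
}}

```text
t: 34.17
eef_pos: [0.46, -0.1557, 0.1587]
ee_rot: [3.139, -0.013, -2.877]
force: [0.8, -0.2, -0.3]
width: 0.0701
```

Call:
{"fn": "apply_moves", "kwargs": {
  "increments": [0,0.02,0,0,0,0,0,0.035,0,0,0,0,0,0.035,0,0,0,0,0,0.035,0,0,0,0,0,0.035,0,0,0,0,0,0.035,0,0,0,0,0,0.035,0,0,0,0,0,0.035,0,0,0,0,0,0.02,0,0,0,0,0,0,0,0,0,0,0,0,0,0,0,0]
}}

```text
t: 35.08
eef_pos: [0.4621, 0.1422, 0.168]
ee_rot: [3.141, 0.004, -2.879]
force: [0.3, -0.9, 0.0]
width: 0.0698
```

Run:
```python
from f2 import *
s=arm.get_state();print(s['t'],s['eef_pos'],s['width'])
RF=(.4888,-.2425,.264)
A=crop(optics.grab_frame('top')[:,:,::-1],285,162,105,60,5)
C=crop(optics.grab_frame('scene')[:,:,::-1],245,113,90,90,6)
for y,h in((.09,.038),(.03,.064),(-.03,.040),(-.09,.056)):
    q=world(RF,[[0,y,h]])
    for im,c,o,k in((A,'top',(285,162),5),(C,'scene',(245,113),6)):
        p=(proj(M[c],q)[0]-o+.5)*k;cv2.circle(im,tuple(p.round().astype(int)),2,(0,0,255),-1)
W=np.zeros((600,800,3),np.uint8);W[:225,:394]=cv2.resize(A,(394,225));W[:540,:0]=0
W=np.zeros((600,800,3),np.uint8);W[:229,:400]=cv2.resize(A,(400,229));W[:400,400:]=cv2.resize(C,(400,400));cv2.imwrite('pics/v15.png',W[:400])
```

```text
35.0833 [0.46207401 0.14222896 0.16801173] 0.06978338403756558
```

View pics/v15.png

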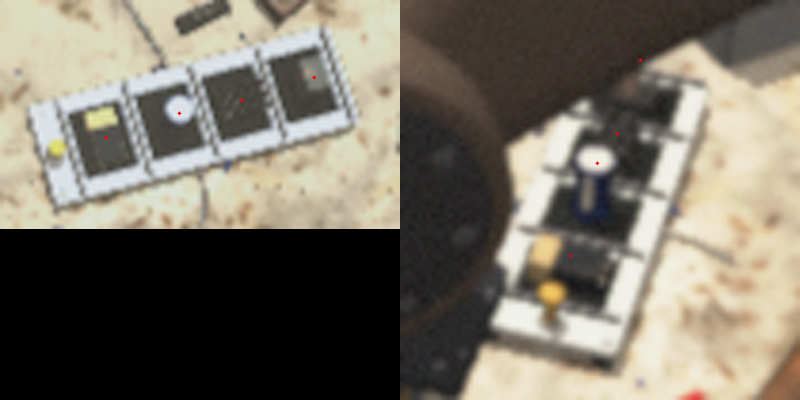

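All four stand in their bays at the predicted spots, and the arm is clear. I'll hand in.

```bash
python3 -c "
from station import arm
print(arm.job_done())"
```

```text
the job is handed in; nothing more can be done
None
```

I moved all four parts to the refit rack in reverse order and handed the job in, with the arm clear and the robot's clock at about 35 s of the 112 s allowed. They came off as relay, heat sink, capacitor, battery. From the refit post they now stand as battery, capacitor, heat sink, relay, one to a bay and released. The green and purple look-alikes were left alone.

**Last checks:**
- **Order and position:** The final top and scene pictures show all four parts upright in the right bays, close to where they should appear. The capacitor sits about 2–3 mm off the middle of its bay.
- **Set-down:** Firm contact showed for the heat sink (8 N), capacitor (21 N) and battery (18 N). The relay gave no clear force reading. I judged it down because the arm stopped descending at the pad height, and it stayed put on release.

**What disagreed or failed:**
- **Battery size:** The battery gripped at 46.5 mm where the description says 49 mm. I took that to be its body without the terminals, so it may sit 1–2 mm off centre lengthwise.
- **Capacitor detection:** The trained finder mixed up the capacitor with the look-alikes. I used the nest position and its measured top instead.
- **Refused move:** One lift call was refused for a miscounted row and sent again. Nothing moved in between.

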